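# Level the headlamp bar on its rocking stand and lay it over

### The arm

A 7-joint arm with a two-finger parallel gripper is mounted at the origin on the work surface. World frame = base frame: x ahead of the robot, y to its left, z up, the work surface at z = 0. Lengths are in m, angles in rad, forces in N, time in s.
With the tool pointing down it reaches from about 0.4 to 0.9 m from the base axis. Payload 5.5 kg.
Tool frame: the origin (TCP) lies on the centre line of the jaws, within the pads' length; the fingertips stand 8 mm ahead of it and the grasp point (between the pads) lies 11 mm behind it; z points along the fingers, y is the line along which they close (so a half turn about z gives the same grasp; the last joint's range is limited). The gripper opens to 85 mm and grips with 20 to 120 N. Pads are 22 mm wide; open, the fingers measure 114 mm over their backs; the gripper's body (76 mm by 85 mm) begins 54 mm behind the grasp point. The pads swing forward as they close: fully open they stand 13 mm farther back than shut.
Start: joints at [1.514, 0.501, -0.427, 1.55, 0.221, 1.138, -0.21], TCP at [0.204, -0.617, 0.239] pointing down, gripper open.
Joint ranges: [-2.88, 2.88], [-0.31, 2.03], [-1.54, 1.56], [0.2, 2.42], [-1.41, 4.55], [0.19, 2.02], [-2.57, 2.57]. Speed limits (rad/s): [2.57, 2.57, 3.14, 3.14, 3.14, 3.14, 3.14].

### API

Orientations are given as a unit quaternion [w, x, y, z].
In Python, from bench import * gives the robot as it stands.
- The arm moves only by the shell command python3 -m creep 'ROWS' [FORCE]. ROWS is text: rows parted by semicolons, each of 5 numbers parted by spaces: the shift along the tool's x, y, z in mm, then the turn about the tool's z in degrees, then the opening, from 0 (shut) to 1 (fully open). In form: dx dy dz turn gripper; .... A call has 1 to 5 rows; each row shifts and turns the commanded pose from where the row before left it, along the tool's axes as they then stand; what a row does not reach is not made up. A row lasts 1/8 s, in which the tool goes at most 62.5 mm and 10.7 degrees, less where a joint would pass 70% of its speed; a pose out of reach is approached as far as the arm can. A call with a gripper value outside its range is refused whole. The fingers move at their own pace and stop on an object; FORCE is the grip in N (left out, the last holds). Time passes only in rows, so rows that do not move let the fingers close. It gives the time, the measured TCP pose, the force, the opening and the grip force at its end, in the units of the state.
- state(): the state, without advancing time (a new reading comes with each control period).
- camera(name): name is "scene" or "top" or "wrist"; returns (picture, depth): 420x560x3 uint8, red, green, blue; 420x560 float32, m along the optical axis (not along the pixel's ray), 0 where there is no reading.
- get_calibration(name): a dict with "vfov" (degrees; the focal length in pixels is half the picture's height over the tangent of half this angle, whatever the lens; pixels are square), "cx", "cy" (the principal point, pixels), "R" (3x3) and "t" (3): a world point X has camera coordinates R X + t. Camera axes: x right, y down, z forward; pixel columns grow to the right and rows downward; lengths in m; the calibration is good to about 2 mm. The wrist camera is an equidistant fisheye: a pixel r from the principal point sees the ray r / f radians off the axis. A picture is of the moment at which its call begins: read the wrist's pose just before it. get_calibration takes no time and is no camera call; for the wrist camera it gives the pose at the moment of the call.
- job_done(): hands the job in; it is judged then, once.
Trained networks look in the newest picture that a camera, given by its name, has taken for a name from the list of things; names that differ only in an ending like _2 or _b are one class to them, and where a whole thing is asked for, a point or a joint stands for the part that bears it (a point fixed in the world has none). Each returns a list of dicts, best first, with "score" (0 to 1); they miss things now and then, are a little off and sometimes report something else, mostly with a low value. They report only what shows in the picture. A call takes as long as a camera call.
- recognise(camera, target): "xyz" ([x, y, z] in m, in the coordinates of the camera as it stood for that picture, good to about 4 mm: the middle of the surface that is visible of it).
- cut_out(camera, target): "mask" (420x560 bool, what is visible of it).
The state is a dict: "time": time; "qpos": joint angles; "qvel": joint speeds; "joint_torque": joint torques, N m; "ee_pos": TCP position; "tool_rot": TCP orientation; "contact_force": force on the tool from outside, world axes, zero at the start; "ft_torque": the same for the moment, N m; "gripper_width": finger opening in m; "grip_force": force on a finger pad.
Only numpy, scipy, OpenCV 4.12 (cv2) and the standard library are available. Lean on these libraries where they do the work, as an engineer would, in place of code of your own. Each camera call takes 0.05 s, during which the arm holds its last target. There are 200 camera calls.

### The job

Take the hand lever of the headlamp stand by its knob and, working through the lever's soft spring, bring the top-heavy headlamp bar off its rest and keep it level for six seconds without a break, with the pointer between the two short marks beside the long centre mark (0.07 rad either side). Then lower it gently onto the opposite rest, swing the lever back in line with the bar's pointer, and let go. Do not touch the lamps or their bar, let the bar come down on neither rest with a bang, and leave the socket on the stand, the lamp ring, the spray can, the mug and the parts tray where they are.

Things in the scene. Friction and masses are not known exactly. Their poses are not given: they have to be found in the camera images.
- stand: Grey fixed headlamp stand: base plate 170 x 460 x 12 mm, origin under its centre on the bench; x points along the hinge axis away from the robot, y along the level bar to its left, z up. A post 197 mm high stands 30 mm from the lever's plane on the robot's side; a white dial plate 65 mm from that plane on the far side reaches 276 mm above the bench.
- pivot (a point): Point on the hinge axis (parallel to the stand's x) in the plane in which the lever swings; 170 mm above the bench, 15 mm to the robot's side of the stand's centre. Fixed to the stand. Both the bar and the lever turn about this axis.
- knob (a point): Centre of the black ball knob, 32 mm in diameter, at the top of the lever, 145 mm from the pivot. The lever's 8 mm steel rod carries it and a tail weight balances the lever. It moves on an arc about the pivot; pinch it from above with the fingers closing along the stand's x, the pads let it turn.
- rocker (a joint): Tilt q of the headlamp bar and pointer from level, rad, 0 level (long dial mark), positive when the left (+y) lamp is up and pointer and lever top lean to -y. Padded rests stop it at +0.22 (start) and -0.22; short marks at +-0.07. Nearly frictionless. I q'' = 0.39 q - k*(q - u) - b, I 0.102 kg m2, k 0.22 N m/rad, u = lever's tilt; 0.39 and I scale together 0.85 to 1.2; b 0.01 to 0.06 N m.
- lever (a joint): Angle of the hand lever against the bar's pointer, rad, about the hinge, same sense as joint rocker: lever tilt from upright u = rocker + lever. A torsion spring of 0.22 N m/rad between lever and bar pulls it to 0 (in line with the pointer); stops at +-1.1. Free, it stands near 0. To lift the bar off a rest the lever must be leaned well over to the other side, then brought back at once.
- lamp_bar: Steel bar 450 mm long, 20 x 20 mm, on the hinge, with two round chrome headlamps 144 mm in diameter, 160 mm to either side (tops up to 290 mm above the bench), facing away from the robot, and a black pointer 88 mm long standing up before the dial. Origin on the hinge axis above the stand's origin, y along the bar to the left lamp, z along the pointer. 4.2 kg. Not to be touched.
- socket: Steel socket, 34 mm wide, 30 mm high, lying on the stand's base plate; leave it alone.
- bezel: Loose chrome lamp ring, 170 mm wide, 18 mm high, at the left; leave it alone.
- spray: Spray can, 64 mm wide, 180 mm high, at the right; leave it alone.
- mug: White mug, 90 mm high, at the left; leave it alone.
- parts_tray: Grey parts tray 160 x 240 x 45 mm at the right; leave it alone.

How it is judged:
On the way, in this order (a step that is already met when the one before it is completed fails the run):
1. the bar is kept level, pointer between the short marks (within 0.07 rad), for 6 s without a break (value of joint rocker between -0.07 and 0.07 rad), for 6 s.
2. the bar lies on the rest opposite to the one it started on (value of joint rocker below -0.2 rad), for 0.3 s.
At the end, for the whole second after the job is handed in: the bar lies on the opposite rest, settled (pointer beyond 0.2 rad on that side, slower than 0.12 rad/s), and the lever stands free within 0.15 rad of its line with the pointer (value of joint rocker below -0.2 rad and velocity of joint rocker between -0.12 and 0.12 rad/s and value of joint lever between -0.15 and 0.15 rad); the robot touches nothing.
It fails at once if the bar bangs onto a rest (faster than 0.25 rad/s within 0.03 rad of a rest) ((value of joint rocker below -0.19 rad and velocity of joint rocker below -0.25 rad/s) or (value of joint rocker above 0.19 rad and velocity of joint rocker above 0.25 rad/s)).
It fails at once if the robot touches the headlamps or their bar (contact force between any of the arm, the fingers and lamp_bar above 1 N).
It fails at once if the socket, lamp ring, spray can, mug or parts tray is moved (distance of any of socket, bezel, spray, mug, parts_tray from where it was at the start of the episode above 0.03 m).
It also fails if it takes over 61 s, if anything falls off the work surface, if the arm or the gripper's body presses on something with over 40 N, if the wrist force passes 120 N, or if a joint passes its speed limit or range.

## Working session

There is one attempt and no reset: what is moved stays moved. The work goes in short steps, Python scripts to look and compute and a shell command to move; the robot and the scene stay as the last step left them, time stands still between calls to the robot, and variables do not carry over. Pictures are saved under pics/ and viewed, at most 10 in all, crops included, and the job is handed in when it is done.

```bash
mkdir -p pics
cat > h.py <<'E'
from bench import *
import numpy as np, cv2
def snap(c,fn=None):
    im,d=camera(c); K=get_calibration(c)
    if fn: cv2.imwrite('pics/'+fn,im[:,:,::-1])
    return im,d,K
def world(K,p): return np.array(K['R']).T@(np.array(p)-np.array(K['t']))
def proj(K,X):
    c=np.array(K['R'])@np.array(X)+np.array(K['t']); f=210/np.tan(np.radians(K['vfov']/2))
    return np.array([K['cx']+f*c[0]/c[2],K['cy']+f*c[1]/c[2]])
E
python3 - <<'E'
from h import *
np.set_printoptions(precision=4,suppress=True)
S=state();print(S['time'],S['ee_pos'],S['tool_rot'])
for c in ('scene','top'):
    im,d,K=snap(c,c+'0.png'); print(c,K['vfov'],K['cx'],K['cy'],'campos',world(K,[0,0,0]),'fwd',np.array(K['R'])[2])
    for n in ('knob','stand','lamp_bar','socket','spray','mug','bezel','parts_tray'):
        r=recognise(c,n); print(n,[(round(x['score'],2),world(K,x['xyz'])) for x in r[:2]])
E
```

```text
0.0 [ 0.2041 -0.6164  0.2383] [-0.001   0.9872  0.1592 -0.0001]
scene 52.81177929241618 273.74879407655 221.88841368591352 campos [0.9411 0.7477 1.2078] fwd [-0.3409 -0.553  -0.7603]
knob [(0.55, array([0.5489, 0.0268, 0.2553]))]
stand [(0.66, array([0.61  , 0.1004, 0.1647]))]
lamp_bar [(0.93, array([0.6374, 0.1733, 0.2154]))]
socket []
spray [(0.9, array([ 0.4385, -0.3789,  0.1135])), (0.58, array([0.6391, 0.1714, 0.2171]))]
mug [(0.85, array([0.3726, 0.405 , 0.0496]))]
bezel [(0.67, array([0.5652, 0.4698, 0.0183])), (0.52, array([0.5539, 0.0277, 0.2605]))]
parts_tray [(0.86, array([ 0.5706, -0.4886,  0.0142]))]
top 56.51511007303288 284.0737109789603 208.35441775601382 campos [0.4447 0.0195 1.2402] fwd [ 0.032  -0.0197 -0.9993]
knob [(0.5, array([0.5393, 0.0218, 0.313 ]))]
stand [(0.83, array([0.5743, 0.051 , 0.1294]))]
lamp_bar [(0.86, array([0.6108, 0.1008, 0.2081]))]
socket [(0.49, array([0.5036, 0.1533, 0.0459]))]
spray [(0.87, array([ 0.4253, -0.3915,  0.1714]))]
mug [(0.81, array([0.3668, 0.4115, 0.0403]))]
bezel [(0.69, array([0.5527, 0.4712, 0.018 ]))]
parts_tray []
```

```bash
python3 -c "
import cv2,numpy as np
a=cv2.imread('pics/scene0.png');b=cv2.imread('pics/top0.png')
print(a.shape)
" ; ls pics
```

```text
(420, 560, 3)
scene0.png
top0.png
```

View pics/scene0.png

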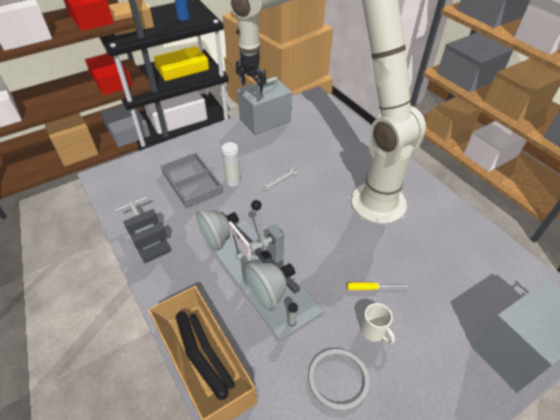

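View pics/top0.png

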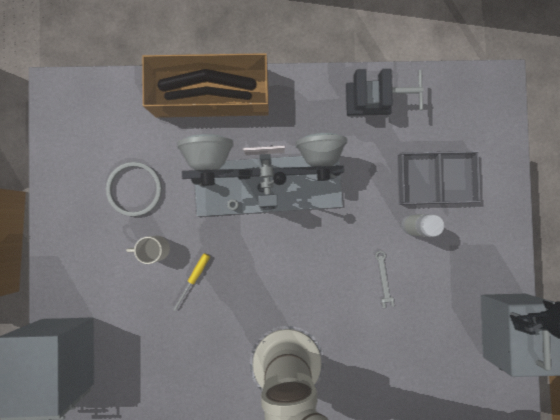

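```bash
cat >> h.py <<'E'
def cloud(im,d,K):
    f=210/np.tan(np.radians(K['vfov']/2)); v,u=np.nonzero(d>0); z=d[v,u].astype(float)
    c=np.c_[(u-K['cx'])/f*z,(v-K['cy'])/f*z,z]
    return (c-np.array(K['t']))@np.array(K['R']),u,v
E
python3 - <<'E'
from h import *
np.set_printoptions(precision=4,suppress=True)
im,d,K=snap('top'); P,u,v=cloud(im,d,K)
r=np.linalg.norm
t=(np.abs(P[:,2])<.02)&(P[:,0]<.4)&(P[:,0]>.25)&(abs(P[:,1])<.2); print('table z',np.median(P[t,2]),P[t,2].std())
box=(P[:,0]>.4)&(P[:,0]<.72)&(P[:,1]>-.25)&(P[:,1]<.33)
s=box&(P[:,2]>.007)&(P[:,2]<.018)
m=np.zeros(d.shape,np.uint8); m[v[s],u[s]]=255
m=cv2.morphologyEx(m,cv2.MORPH_OPEN,np.ones((3,3)))
n,l,st,_=cv2.connectedComponentsWithStats(m); print(st[1:][st[1:,4]>100])
s=s&(m[v,u]>0)
R=cv2.minAreaRect((P[s,:2]*1000).astype(np.float32)); print('plate',R)
# bar: dark pixels z .12-.23
b=box&(P[:,2]>.1)&(P[:,2]<.235)&(im[v,u].max(1)<70)
print(b.sum(), cv2.fitLine((P[b,:2]).astype(np.float32),cv2.DIST_HUBER,0,.01,.01).ravel())
# post top, knob top, dial top
for nm,c in (('post',box&(abs(P[:,2]-.197)<.006)&(P[:,0]<.55)),('knob',box&(P[:,2]>.296)),('dial',box&(abs(P[:,2]-.276)<.008)&(P[:,0]>.59))):
    q=P[c]; print(nm,len(q),q.mean(0),q.min(0),q.max(0))
q=P[box&(abs(P[:,2]-.276)<.008)&(P[:,0]>.59)&(abs(P[:,1]-.05)<.06)]
print('dial',len(q),q.mean(0),cv2.fitLine(q[:,:2].astype(np.float32),cv2.DIST_HUBER,0,.01,.01).ravel())
np.savez('ref.npz',P=P,u=u,v=v,im=im)
E
```

```text
table z -0.00028470044216358855 0.0024412722694389577
[[ 272  156   36   12  326]
 [ 223  159   38   10  307]
 [ 271  174   72   38 2004]
 [ 195  177   70   39 2000]]
plate ((560.3440551757812, 43.65667724609375), (169.73541259765625, 460.4849548339844), 2.3036041259765625)
935 [ 0.0354 -0.9994  0.5749  0.0586]
post 214 [0.5014 0.0427 0.1967] [0.4855 0.017  0.1914] [0.5467 0.1967 0.2028]
knob 138 [0.5459 0.0096 0.3215] [ 0.5322 -0.0052  0.3113] [0.5612 0.0236 0.3287]
dial 602 [0.6336 0.1698 0.2752] [ 0.6056 -0.0031  0.268 ] [0.6659 0.2506 0.284 ]
dial 116 [0.627  0.046  0.2746] [ 0.0471 -0.9989  0.6269  0.0412]
```

```bash
cat >> h.py <<'E'
YS=np.radians(2.2); PIV=np.array([.5453,.0431,.170]); SX=np.array([np.cos(YS),np.sin(YS),0]); SY=np.array([-np.sin(YS),np.cos(YS),0])
def knob(u,r=.145): return PIV-SY*r*np.sin(u)+np.array([0,0,r*np.cos(u)])
def yaw(S):
    w,x,y,z=S['tool_rot']; return np.arctan2(2*(x*y+w*z),1-2*(y*y+z*z))
def rows(tgt,n,yt=np.radians(92.2)):
    S=state(); p=np.array(S['ee_pos']); a=yaw(S); dy=(yt-a)/n; st=(np.array(tgt)-p)/n; out=[]
    for i in range(n):
        c,s=np.cos(a),np.sin(a); out.append('%.1f %.1f %.1f %.1f'%(1e3*(st[0]*c+st[1]*s),1e3*(st[0]*s-st[1]*c),-1e3*st[2],-np.degrees(dy))); a+=dy
    return out
E
python3 -m creep '0 0 -55 0 1; 0 0 -55 0 1; 0 0 -50 0 1' && python3 -c "
from h import *
print(*rows(knob(.225)+[0,0,.075],15),sep='\n')"
```

```text
time: 1.32
ee_pos: [0.2044, -0.617, 0.4015]
tool_rot: [0.0, 0.987, 0.159, 0.0]
contact_force: [0.5, -0.3, 0.8]
gripper_width: 0.0854
grip_force: 0.0
34.8 -32.6 1.0 -4.9
37.5 -29.4 1.0 -4.9
39.9 -26.1 1.0 -4.9
42.0 -22.6 1.0 -4.9
43.7 -18.9 1.0 -4.9
45.2 -15.1 1.0 -4.9
46.3 -11.2 1.0 -4.9
47.1 -7.1 1.0 -4.9
47.6 -3.1 1.0 -4.9
47.7 1.0 1.0 -4.9
47.4 5.1 1.0 -4.9
46.8 9.2 1.0 -4.9
45.8 13.1 1.0 -4.9
44.5 17.0 1.0 -4.9
42.9 20.8 1.0 -4.9
```

```bash
python3 -m creep '35 -33 1 -5 1; 38 -29 1 -5 1; 40 -26 1 -5 1; 42 -23 1 -5 1; 44 -19 1 -5 1' | head -3;  python3 -m creep '45 -15 1 -5 1; 46 -11 1 -5 1; 47 -7 1 -5 1; 48 -3 1 -5 1; 48 1 1 -5 1' && python3 -c "
from h import *
print(*rows(knob(.225)+[0,0,.075],5),sep='\n')"
```

```text
time: 1.95
ee_pos: [0.3194, -0.4052, 0.3945]
tool_rot: [0.0, 0.929, 0.371, -0.0]
time: 2.58
ee_pos: [0.4316, -0.195, 0.3896]
tool_rot: [0.001, 0.827, 0.563, -0.0]
contact_force: [0.8, -0.6, 0.6]
gripper_width: 0.0851
grip_force: 0.0
46.7 6.3 0.6 -4.7
46.0 10.1 0.6 -4.7
45.0 13.9 0.6 -4.7
43.7 17.6 0.6 -4.7
42.1 21.1 0.6 -4.7
```

```bash
python3 -m creep '47 6 1 -5 1; 46 10 1 -5 1; 45 14 0 -5 1; 44 18 0 -5 1; 42 21 0 -4 1' | head -3;  python3 -m creep '0 0 0 0 1; 0 0 0 0 1' && python3 -c "
from h import *
print(*rows(knob(.225)+[0,0,-.011],1),sep='\n')
snap('wrist','w1.png'); snap('scene','s1.png')
K=get_calibration('wrist'); r=recognise('wrist','knob'); print([(x['score'],world(K,x['xyz'])) for x in r]); print(knob(.225),K['cx'],K['cy'])
a=cv2.imread('pics/w1.png');b=cv2.imread('pics/s1.png')[120:340,150:440]
b=cv2.resize(b,(554,420)); cv2.imwrite('pics/ws.png',cv2.resize(np.hstack([a,b]),(800,302)))"
```

```text
time: 3.2
ee_pos: [0.5455, 0.0115, 0.3875]
tool_rot: [0.0, 0.692, 0.722, 0.0]
time: 3.45
ee_pos: [0.5446, 0.0101, 0.3871]
tool_rot: [-0.0, 0.693, 0.721, -0.0]
contact_force: [0.2, -0.4, -0.2]
gripper_width: 0.0855
grip_force: 0.0
0.6 1.9 86.8 0.1
[(0.74, array([0.54389972, 0.02303705, 0.3200435 ]))]
[0.54654186 0.01077342 0.31134515] 281.79828542822133 208.0655639436209
```

View pics/ws.png

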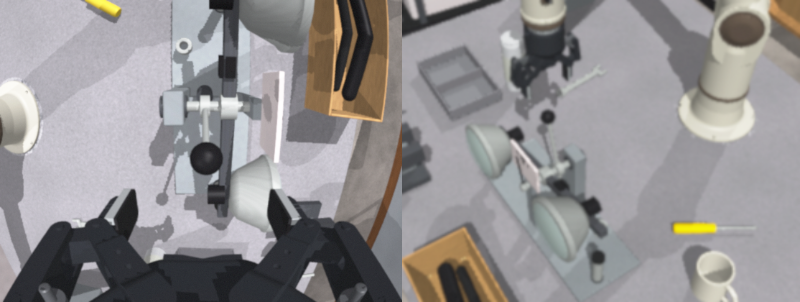

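```bash
cat > m.py <<'E'
import sys,json,os
from h import *
from scipy.spatial import cKDTree
from scipy.optimize import least_squares,minimize_scalar
K0,D,I0=.22,.39,.102
def bar(P):
    d=P-PIV; x,y=d@SX,d@SY; z=d[:,2]
    k=(abs(y)>.085)&(abs(y)<.245)&(x>-.09)&(x<.11)&(z>-.08)&(z<.13); return x[k],y[k],z[k]
def rot(y,z,q): return y*np.cos(q)+z*np.sin(q),-y*np.sin(q)+z*np.cos(q)   # stand -> bar frame
def model():
    x,y,z=bar(np.load('ref.npz')['P']); return cKDTree(np.c_[(x,)+rot(y,z,.22)])
def tilt():
    t=state()['time']; im,d,K=snap('top'); x,y,z=bar(cloud(im,d,K)[0]); T=model()
    f=lambda q:np.minimum(T.query(np.c_[(x,)+rot(y,z,q)],distance_upper_bound=.012)[0],.012).mean()
    g=np.arange(-.28,.29,.04); q0=g[np.argmin([f(q) for q in g])]
    r=minimize_scalar(f,bounds=(q0-.04,q0+.04),method='bounded',options=dict(xatol=3e-4)); return t,r.x,r.fun,len(x)
def ugrip(off): return np.arcsin(np.clip(-((np.array(state()['ee_pos'])-PIV)@SY-off)/.145,-1,1))
def sim(q,v,t0,ts,ut,uu,s,b):
    out=[];t=t0
    for te in ts:
        n=max(1,int(np.ceil((te-t)/.0125))); h=(te-t)/n
        for _ in range(n):
            v+=h*((D*s-K0)*q+K0*np.interp(t+h/2,ut,uu)-b)/(I0*s); q+=h*v; t+=h
            if q>.22: q,v=.22,min(v,0)
            if q<-.22: q,v=-.22,max(v,0)
        out.append((q,v))
    return np.array(out)
E
python3 -m creep '0 2 43 0 1; 0 0 43 0 1; 0 0 0 0 1' 25 | head -5; python3 -m creep '0 0 0 0 0.3; 0 0 0 0 0; 0 0 0 0 0; 0 0 0 0 0; 0 0 0 0 0' 25; time python3 -c "
from m import *
print(tilt(),((np.array(state()['ee_pos'])-PIV)@SY),(np.array(state()['ee_pos'])-PIV)@SX)
"
```

```text
time: 3.98
ee_pos: [0.5445, 0.0085, 0.2988]
tool_rot: [-0.002, 0.693, 0.721, -0.002]
contact_force: [-0.6, -0.1, 0.6]
gripper_width: 0.0853
time: 4.6
ee_pos: [0.5489, 0.0102, 0.3031]
tool_rot: [0.002, 0.693, 0.721, 0.002]
contact_force: [3.9, -1.2, 6.0]
gripper_width: 0.0304
grip_force: 24.8
(4.6, np.float64(0.2208574276564391), np.float64(0.0017463034633451765), 2644) -0.03295810154320903 0.002350780349164889
real	0m2.388s
user	0m2.043s
sys	0m0.342s
```

```bash
cat > step.py <<'E'
# usage: step.py qref [rows] [slew]  -> estimate and proposed rows
from m import *
OFF=-.0013
ref=float(sys.argv[1]); n=int(sys.argv[2]) if len(sys.argv)>2 else 3; slew=float(sys.argv[3]) if len(sys.argv)>3 else 9
L=json.load(open('log.json')) if os.path.exists('log.json') else []
u=ugrip(OFF); t,q,e,N=tilt(); S=state(); now=S['time']; L.append([t,q,u,now]); json.dump(L,open('log.json','w'))
ut=[];uu=[]
for a in L: ut+=[a[0],a[3]]; uu+=[a[2],a[2]]
W=L[-9:]; ts=[a[0] for a in W]; qs=np.array([a[1] for a in W])
def res(p):
    r=sim(p[0],p[1],ts[0],ts,ut,uu,p[2],p[3])
    return np.r_[(r[:,0]-qs)/.003,(p[2]-1.02)/.1,(p[3]-.035)/.015,p[1]/.5]
v0=(qs[1]-qs[0])/(ts[1]-ts[0]) if len(W)>1 else 0
x=least_squares(res,[np.clip(qs[0],-.219,.219),v0,1.02,.035],bounds=([-.221,-1,.83,.005],[.221,1,1.22,.065]),diff_step=1e-3).x
f=sim(x[0],x[1],ts[0],ts+[now],ut,uu,x[2],x[3]); s,b=x[2:]; lam=np.sqrt((D*s-K0)/(I0*s)); rms=np.std(f[:-1,0]-qs)
q1,v1=f[-1]; M=7; te=now+np.cumsum([n*.125,.05]*M); ueq=(b-(D*s-K0)*ref)/K0
def path(U): return np.r_[now,te],np.r_[u,np.repeat(U,2)]
def cost(U):
    a,c=path(U); r=sim(q1,v1,now,te,a,c,s,b); k=r[:,0]; 
    tgt=ref if slew>5 else (max(ref,q1-slew*0)*0+np.clip(q1-slew*(te-now),ref,None) if q1>ref else ref)
    return np.r_[(k-tgt),.4*r[:,1]+(.4*slew if slew<5 else 0)*(k>ref+.01),.06*np.diff(np.r_[u,U]),.03*(U-ueq),4*(k[-1]-ref+r[-1,1]/lam)]
U=least_squares(cost,np.full(M,np.clip(ueq+.5*(q1-ref)*-1,-.6,.6)),bounds=(-.7,.7),diff_step=1e-3).x
r=sim(q1,v1,now,te,*path(U),s,b)
print('t %.2f q %.3f (e %.4f N %d) fit q %.3f v %.3f s %.2f b %.3f rms %.4f u %.3f ueq %.3f F %s w %.4f'%(now,q,e,N,q1,v1,s,b,rms,u,ueq,S['contact_force'],S['gripper_width']))
print('U',U[:4].round(2),'q',r[1::2,0].round(3)[:5],'v',r[1::2,1].round(2)[:4])
a=np.linspace(u,U[0],n+1); print(' ; '.join('%.1f 0 %.1f 0 0'%(-145*(np.sin(a[i+1])-np.sin(a[i])),-145*(np.cos(a[i+1])-np.cos(a[i]))) for i in range(n)))
E
python3 step.py 0 3 && python3 -m creep '23 0 -3 0 0; 23 0 0 0 0; 22 0 4 0 0' | sed -n 1,2p && python3 step.py 0 3
```

```text
t 4.70 q 0.220 (e 0.0017 N 2640) fit q 0.220 v 0.000 s 1.02 b 0.035 rms 0.0000 u 0.220 ueq 0.159 F [ 3.72960223 -1.05561201  5.16972622] w 0.0304
U [0.2  0.18 0.17 0.17] q [0.22 0.22 0.22 0.22 0.22] v [0. 0. 0. 0.]
1.1 0 -0.2 0 0 ; 1.1 0 -0.2 0 0 ; 1.1 0 -0.2 0 0
time: 5.08
ee_pos: [0.546, 0.0792, 0.302]
t 5.12 q 0.217 (e 0.0018 N 2264) fit q 0.214 v -0.069 s 1.03 b 0.033 rms 0.0001 u -0.260 ueq 0.152 F [7.3264474  1.30739024 0.4661282 ] w 0.0302
U [-0.16  0.46  0.13  0.18] q [0.144 0.04  0.015 0.005 0.002] v [-0.25 -0.15 -0.03 -0.02]
-4.8 0 -1.2 0 0 ; -4.8 0 -1.0 0 0 ; -4.8 0 -0.9 0 0
```

```bash
python3 -m creep '-5 0 -1 0 0; -5 0 -1 0 0; -5 0 -1 0 0' | sed -n 1,2p && python3 step.py 0 3
```

```text
time: 5.5
ee_pos: [0.5464, 0.0638, 0.3046]
t 5.55 q 0.153 (e 0.0024 N 2732) fit q 0.141 v -0.256 s 1.02 b 0.034 rms 0.0003 u -0.152 ueq 0.156 F [5.47396736 0.40801344 5.51028382] w 0.0305
U [0.49 0.12 0.18 0.16] q [0.036 0.014 0.005 0.002 0.001] v [-0.15 -0.02 -0.02 -0.  ]
-30.8 0 -1.4 0 0 ; -30.4 0 5.1 0 0 ; -28.6 0 11.5 0 0
```

```bash
python3 -m creep '-31 0 -1 0 0; -30 0 5 0 0; -29 0 11 0 0' | sed -n 1,2p && python3 step.py 0 3
```

```text
time: 5.92
ee_pos: [0.5497, -0.0262, 0.2887]
t 5.97 q 0.077 (e 0.0023 N 1889) fit q 0.071 v -0.037 s 0.91 b 0.018 rms 0.0035 u 0.489 ueq 0.081 F [ 9.06910919 -0.96122223 -3.84014116] w 0.0302
U [-0.39  0.35  0.03  0.11] q [0.082 0.018 0.009 0.002 0.001] v [-0.07 -0.1  -0.01 -0.01]
39.9 0 -14.2 0 0 ; 42.3 0 -2.1 0 0 ; 41.1 0 10.2 0 0
```

```bash
sed -i 's/\.06\*np.diff/.12*np.diff/' step.py; python3 -m creep '31 0 -12 0 0; 33 0 -5 0 0; 33 0 3 0 0' | sed -n 1,2p && python3 step.py 0 3; python3 -c "
import json;print(json.load(open('log.json')))"
```

```text
time: 6.35
ee_pos: [0.5462, 0.071, 0.3038]
t 6.40 q 0.098 (e 0.0023 N 2550) fit q 0.101 v 0.044 s 0.91 b 0.017 rms 0.0031 u -0.202 ueq 0.077 F [ 7.48725231  2.64678966 -1.82550367] w 0.0302
U [-0.09  0.19  0.1   0.08] q [0.08  0.026 0.007 0.003 0.001] v [-0.12 -0.09 -0.02 -0.  ]
-5.4 0 -1.0 0 0 ; -5.4 0 -0.8 0 0 ; -5.5 0 -0.6 0 0
[[4.65, 0.22010561729252118, 0.22010463486176496, 4.7], [5.075, 0.21745429089995452, -0.26020316381564224, 5.125], [5.5, 0.15339260922318687, -0.1521665300199346, 5.55], [5.925, 0.07665821456206719, 0.4892724773327268, 5.975], [6.35, 0.09801874901794289, -0.20220494913532946, 6.4]]
```

```bash
python3 -m creep '-5 0 -1 0 0; -5 0 -1 0 0; -6 0 -1 0 0' | sed -n 1,2p && python3 step.py 0 3
```

```text
time: 6.78
ee_pos: [0.5465, 0.0548, 0.306]
t 6.83 q 0.069 (e 0.0023 N 3012) fit q 0.064 v -0.147 s 0.94 b 0.020 rms 0.0039 u -0.089 ueq 0.091 F [6.42533073 0.47308566 2.83368251] w 0.0302
U [0.32 0.09 0.08 0.09] q [ 0.002 -0.003  0.001  0.    -0.   ] v [-0.08  0.01  0.   -0.  ]
-19.7 0 -0.4 0 0 ; -19.6 0 2.3 0 0 ; -19.1 0 4.9 0 0
```

```bash
python3 -m creep '-20 0 0 0 0; -19 0 2 0 0; -19 0 5 0 0' | sed -n 1,2p && python3 step.py 0 3
```

```text
time: 7.2
ee_pos: [0.5489, -0.0033, 0.2988]
t 7.25 q 0.004 (e 0.0024 N 2341) fit q 0.000 v -0.085 s 0.94 b 0.020 rms 0.0036 u 0.317 ueq 0.092 F [ 8.04601437 -1.68681926 -1.19607159] w 0.0305
U [0.1  0.07 0.09 0.09] q [-0.006 -0.001  0.    -0.    -0.   ] v [ 0.01  0.01 -0.   -0.  ]
9.9 0 -2.9 0 0 ; 10.1 0 -2.2 0 0 ; 10.2 0 -1.4 0 0
```

Excellent tracking.

```bash
python3 -m creep '10 0 -3 0 0; 10 0 -2 0 0; 10 0 -1 0 0' | sed -n 1,2p && python3 step.py 0 3
```

```text
time: 7.62
ee_pos: [0.5479, 0.0263, 0.3055]
t 7.67 q -0.007 (e 0.0024 N 3152) fit q -0.019 v -0.048 s 1.03 b 0.027 rms 0.0079 u 0.108 ueq 0.124 F [5.76804992 1.21574108 1.55849536] w 0.0304
U [0.3  0.09 0.1  0.12] q [-0.033 -0.014 -0.003 -0.001 -0.   ] v [0.01 0.04 0.01 0.  ]
-9.2 0 1.3 0 0 ; -9.1 0 1.9 0 0 ; -9.0 0 2.5 0 0
```

```bash
cat > off.py <<'E'
import json,numpy as np,sys
sys.argv=['x']
from m import *
L=json.load(open('log.json')); ut=[];uu=[]
for lag in (0,.05,.1):
  ut=[];uu=[]
  for a in L: ut+=[a[0]+lag,a[3]+lag]; uu+=[a[2],a[2]]
  for w in (5,6,7):
    W=L[-w:]; ts=[a[0] for a in W]; qs=np.array([a[1] for a in W])
    def res(p):
        r=sim(p[0],p[1],ts[0],ts,ut,uu,p[2],p[3]); return np.r_[(r[:,0]-qs)/.003,(p[2]-1.02)/.1,(p[3]-.035)/.015,p[1]/.5]
    x=least_squares(res,[np.clip(qs[0],-.21,.21),(qs[1]-qs[0])/.425,1.02,.035],bounds=([-.221,-1,.83,.005],[.221,1,1.22,.065]),diff_step=1e-3)
    f=sim(x.x[0],x.x[1],ts[0],ts,ut,uu,*x.x[2:]); print(lag,w,x.x.round(3),(f[:,0]-qs).round(4),'end',f[-1].round(3),'cost',round(x.cost,1))
E
python3 off.py
```

```text
0 5 [ 0.078 -0.093  0.938  0.021] [ 0.0011 -0.0034  0.0024  0.0005 -0.0006] end [-0.008  0.01 ] cost 1.9
0 6 [ 0.154 -0.188  0.959  0.022] [ 0.0011 -0.001  -0.0038  0.0032  0.0021 -0.0015] end [-0.009  0.001] cost 2.5
0 7 [ 0.215 -0.049  1.001  0.022] [-0.0024  0.0054  0.0008 -0.0059  0.0008  0.0022 -0.0008] end [-0.008  0.   ] cost 4.7
0.05 5 [ 0.08  -0.151  0.87   0.018] [ 0.0031 -0.0089  0.0061  0.0012 -0.0014] end [-0.009  0.031] cost 9.0
0.05 6 [ 0.156 -0.163  0.94   0.021] [ 0.0024 -0.0015 -0.0099  0.0073  0.0055 -0.0037] end [-0.011  0.002] cost 12.1
0.05 7 [ 0.213 -0.044  1.04   0.022] [-0.0041  0.0094  0.0021 -0.0134  0.0024  0.0061 -0.0024] end [-0.01  -0.003] cost 19.1
0.1 5 [ 0.083 -0.196  0.834  0.016] [ 0.0062 -0.0168  0.0094  0.0049 -0.0035] end [-0.011  0.036] cost 27.4
0.1 6 [ 0.156 -0.137  0.948  0.022] [ 0.0028  0.0008 -0.0175  0.0098  0.0105 -0.0063] end [-0.014 -0.005] cost 31.9
0.1 7 [ 0.212 -0.058  1.124  0.024] [-0.0052  0.0113  0.0059 -0.0211  0.0024  0.0112 -0.0043] end [-0.012 -0.016] cost 44.4
```

```bash
sed -i "s/L\[-9:\]/L[-6:]/; s/(p\[2\]-1.02)\/.1,(p\[3\]-.035)\/.015/(p[2]-.955)\/.03,(p[3]-.022)\/.004/; s/v0,1.02,.035\]/v0,.955,.022]/" step.py; python3 step.py 0 3
```

```text
t 7.72 q -0.007 (e 0.0024 N 3184) fit q -0.007 v 0.010 s 0.95 b 0.021 rms 0.0019 u 0.094 ueq 0.095 F [6.76382269 0.18636865 3.10799649] w 0.0303
U [0.09 0.09 0.09 0.09] q [-0.003 -0.001 -0.    -0.    -0.   ] v [0.01 0.   0.   0.  ]
-0.0 0 0.0 0 0 ; -0.0 0 0.0 0 0 ; -0.0 0 0.0 0 0
```

```bash
python3 -m creep '0 0 0 0 0; 0 0 0 0 0; 0 0 0 0 0' | sed -n 1,2p && python3 step.py 0 4
```

```text
time: 8.1
ee_pos: [0.5479, 0.0262, 0.3054]
t 8.15 q -0.010 (e 0.0024 N 3156) fit q -0.008 v 0.003 s 0.97 b 0.021 rms 0.0019 u 0.109 ueq 0.096 F [ 5.44633795 -0.25629497  2.87464048] w 0.0300
U [0.1  0.09 0.1  0.1 ] q [-0.005 -0.001 -0.    -0.    -0.   ] v [0.01 0.   0.   0.  ]
0.2 0 -0.0 0 0 ; 0.2 0 -0.0 0 0 ; 0.2 0 -0.0 0 0 ; 0.2 0 -0.0 0 0
```

```bash
python3 -m creep '0 0 0 0 0; 0 0 0 0 0; 0 0 0 0 0; 0 0 0 0 0' | sed -n 1,2p && python3 step.py 0 4
```

```text
time: 8.65
ee_pos: [0.5479, 0.0262, 0.3054]
t 8.70 q -0.016 (e 0.0024 N 3152) fit q -0.016 v -0.015 s 0.95 b 0.023 rms 0.0009 u 0.109 ueq 0.105 F [6.17956376 0.27246312 3.73887337] w 0.0300
U [0.17 0.07 0.1  0.11] q [-0.019 -0.004 -0.001 -0.    -0.   ] v [0.01 0.02 0.   0.  ]
-2.2 0 0.3 0 0 ; -2.2 0 0.3 0 0 ; -2.2 0 0.3 0 0 ; -2.2 0 0.4 0 0
```

```bash
python3 -m creep '-2 0 0 0 0; -2 0 0 0 0; -3 0 1 0 0; -2 0 0 0 0' | sed -n 1,2p && python3 step.py 0 4
```

```text
time: 9.2
ee_pos: [0.5482, 0.0173, 0.3041]
t 9.25 q -0.021 (e 0.0024 N 2896) fit q -0.021 v 0.011 s 0.96 b 0.023 rms 0.0006 u 0.170 ueq 0.106 F [ 6.01027721 -0.19070223  1.51304131] w 0.0304
U [0.09 0.1  0.11 0.11] q [-0.007 -0.001 -0.    -0.    -0.   ] v [0.02 0.   0.   0.  ]
3.0 0 -0.5 0 0 ; 3.0 0 -0.4 0 0 ; 3.0 0 -0.4 0 0 ; 3.0 0 -0.3 0 0
```

```bash
python3 -m creep '3 0 -1 0 0; 3 0 0 0 0; 3 0 0 0 0; 3 0 0 0 0' | sed -n 1,2p && python3 step.py 0 4
```

```text
time: 9.75
ee_pos: [0.5479, 0.0292, 0.3057]
t 9.80 q -0.015 (e 0.0024 N 3204) fit q -0.013 v 0.011 s 0.96 b 0.024 rms 0.0010 u 0.088 ueq 0.108 F [ 4.77553235 -0.56191427  3.74107845] w 0.0302
U [0.14 0.09 0.11 0.11] q [-0.011 -0.003 -0.    -0.    -0.   ] v [0.01 0.01 0.   0.  ]
-1.9 0 0.2 0 0 ; -1.9 0 0.2 0 0 ; -1.9 0 0.2 0 0 ; -1.9 0 0.2 0 0
```

```bash
python3 -m creep '-2 0 0 0 0; -2 0 0 0 0; -2 0 1 0 0; -2 0 0 0 0' | sed -n 1,2p && python3 step.py 0 4
```

```text
time: 10.3
ee_pos: [0.5482, 0.0213, 0.3047]
t 10.35 q -0.018 (e 0.0024 N 3009) fit q -0.018 v -0.000 s 0.96 b 0.024 rms 0.0014 u 0.143 ueq 0.110 F [ 5.42327682 -1.02247294  4.25993795] w 0.0305
U [0.13 0.09 0.11 0.11] q [-0.012 -0.003 -0.    -0.    -0.   ] v [0.02 0.01 0.   0.  ]
0.4 0 -0.1 0 0 ; 0.4 0 -0.1 0 0 ; 0.4 0 -0.1 0 0 ; 0.4 0 -0.1 0 0
```

```bash
python3 -m creep '0 0 0 0 0; 0 0 0 0 0; 0 0 0 0 0; 0 0 0 0 0' | sed -n 1,2p && python3 step.py 0 4
```

```text
time: 10.85
ee_pos: [0.5482, 0.0214, 0.3046]
t 10.90 q -0.013 (e 0.0024 N 3017) fit q -0.013 v 0.021 s 0.96 b 0.025 rms 0.0008 u 0.142 ueq 0.112 F [ 6.03271943 -0.77669651  4.4321929 ] w 0.0301
U [0.08 0.12 0.11 0.11] q [-0.  0. -0. -0.  0.] v [ 0.01 -0.    0.    0.  ]
2.2 0 -0.3 0 0 ; 2.2 0 -0.3 0 0 ; 2.2 0 -0.2 0 0 ; 2.2 0 -0.2 0 0
```

```bash
python3 -m creep '2 0 0 0 0; 2 0 -1 0 0; 2 0 0 0 0; 2 0 0 0 0' | sed -n 1,2p && python3 step.py 0 4
```

```text
time: 11.4
ee_pos: [0.5479, 0.0292, 0.3057]
t 11.45 q -0.003 (e 0.0024 N 3226) fit q -0.002 v 0.012 s 0.96 b 0.025 rms 0.0007 u 0.087 ueq 0.113 F [ 5.06205079 -0.08514326  5.19897588] w 0.0305
U [0.12 0.11 0.11 0.11] q [-0.001 -0.    -0.    -0.    -0.   ] v [-0.  0.  0.  0.]
-1.1 0 0.1 0 0 ; -1.1 0 0.1 0 0 ; -1.1 0 0.1 0 0 ; -1.1 0 0.1 0 0
```

```bash
python3 -m creep '-1 0 0 0 0; -1 0 0 0 0; -1 0 0 0 0; -1 0 0 0 0; 0 0 0 0 0' | sed -n 1,2p && python3 step.py 0 4
```

```text
time: 12.08
ee_pos: [0.5479, 0.0252, 0.3052]
t 12.12 q -0.003 (e 0.0024 N 3133) fit q -0.003 v -0.005 s 0.96 b 0.025 rms 0.0006 u 0.115 ueq 0.112 F [ 6.11628075 -0.72431107  1.71155905] w 0.0301
U [0.13 0.11 0.11 0.11] q [-0.004 -0.001 -0.    -0.    -0.   ] v [0. 0. 0. 0.]
-0.3 0 0.0 0 0 ; -0.3 0 0.0 0 0 ; -0.3 0 0.0 0 0 ; -0.3 0 0.0 0 0
```

```bash
python3 -m creep '0 0 0 0 0; -1 0 0 0 0; 0 0 0 0 0; 0 0 0 0 0; 0 0 0 0 0' | sed -n 1,2p && python3 step.py 0 4
```

```text
time: 12.75
ee_pos: [0.5479, 0.0243, 0.3051]
t 12.80 q -0.001 (e 0.0024 N 3093) fit q -0.001 v 0.006 s 0.96 b 0.025 rms 0.0008 u 0.121 ueq 0.112 F [ 7.22242444 -0.06491972  1.36387527] w 0.0306
U [0.09 0.12 0.11 0.11] q [0.003 0.001 0.    0.    0.   ] v [ 0. -0. -0. -0.]
1.0 0 -0.1 0 0 ; 1.0 0 -0.1 0 0 ; 1.0 0 -0.1 0 0 ; 1.0 0 -0.1 0 0
```

```bash
python3 -m creep '1 0 0 0 0; 1 0 0 0 0; 1 0 0 0 0; 0 0 0 0 0; 0 0 0 0 0' | sed -n 1,2p && python3 step.py 0 4
```

```text
time: 13.42
ee_pos: [0.5479, 0.0273, 0.3055]
t 13.47 q -0.001 (e 0.0024 N 3180) fit q -0.000 v -0.002 s 0.96 b 0.025 rms 0.0010 u 0.101 ueq 0.113 F [ 5.64070576 -0.47547209  3.85043306] w 0.0300
U [0.13 0.11 0.11 0.11] q [-0.002 -0.001 -0.    -0.    -0.   ] v [-0.  0.  0.  0.]
-0.9 0 0.1 0 0 ; -0.9 0 0.1 0 0 ; -0.9 0 0.1 0 0 ; -0.9 0 0.1 0 0
```

```bash
python3 -m creep '-1 0 0 0 0; -1 0 0 0 0; -1 0 0 0 0; 0 0 0 0 0; 0 0 0 0 0' | sed -n 1,2p && python3 step.py -0.19 3 0.12
```

```text
time: 14.1
ee_pos: [0.5479, 0.0244, 0.3051]
t 14.15 q -0.001 (e 0.0024 N 3097) fit q -0.001 v 0.000 s 0.96 b 0.025 rms 0.0010 u 0.121 ueq 0.244 F [5.81931285 0.84121883 1.95440179] w 0.0304
U [-0.1   0.22  0.31  0.32] q [-0.018 -0.091 -0.155 -0.185 -0.189] v [-0.11 -0.18 -0.11 -0.03]
10.8 0 -0.9 0 0 ; 10.8 0 -0.1 0 0 ; 10.8 0 0.7 0 0
```

```bash
python3 -m creep '11 0 -1 0 0; 11 0 0 0 0; 11 0 1 0 0' | sed -n 1,2p && python3 step.py -0.19 3 0.12
```

```text
time: 14.52
ee_pos: [0.5467, 0.0576, 0.3055]
t 14.57 q -0.009 (e 0.0024 N 2923) fit q -0.015 v -0.113 s 0.96 b 0.024 rms 0.0012 u -0.109 ueq 0.244 F [6.55832443 1.27758605 0.74316636] w 0.0303
U [0.3  0.18 0.19 0.2 ] q [-0.082 -0.125 -0.17  -0.22  -0.22 ] v [-0.14 -0.09 -0.12  0.  ]
-19.5 0 -0.8 0 0 ; -19.4 0 1.8 0 0 ; -19.0 0 4.4 0 0
```

```bash
python3 -m creep '-20 0 -1 0 0; -20 0 2 0 0; -19 0 4 0 0' | sed -n 1,2p && python3 step.py -0.19 2 0.12
```

```text
time: 14.95
ee_pos: [0.5487, -0.0012, 0.2995]
t 15.00 q -0.071 (e 0.0025 N 2371) fit q -0.078 v -0.129 s 0.96 b 0.024 rms 0.0013 u 0.302 ueq 0.243 F [ 7.81941559 -0.74853165 -2.17470414] w 0.0301
U [0.14 0.21 0.34 0.34] q [-0.11  -0.146 -0.179 -0.193 -0.192] v [-0.11 -0.12 -0.08 -0.02]
11.6 0 -3.1 0 0 ; 11.8 0 -2.1 0 0
```

```bash
python3 -m creep '10 0 -3 0 0; 10 0 -2 0 0' | sed -n 1,2p && python3 step.py -0.19 2 0.12
```

```text
time: 15.25
ee_pos: [0.5478, 0.0187, 0.3045]
t 15.30 q -0.094 (e 0.0025 N 2924) fit q -0.100 v -0.078 s 0.95 b 0.023 rms 0.0016 u 0.161 ueq 0.234 F [ 7.81677474  2.21181366 -2.53916643] w 0.0300
U [0.1  0.31 0.34 0.24] q [-0.128 -0.165 -0.186 -0.189 -0.189] v [-0.12 -0.11 -0.04 -0.  ]
4.7 0 -0.7 0 0 ; 4.7 0 -0.5 0 0
```

```bash
python3 -m creep '4 0 -1 0 0; 4 0 0 0 0' | sed -n 1,2p && python3 step.py -0.19 2 0.12
```

```text
time: 15.55
ee_pos: [0.5477, 0.0264, 0.3058]
t 15.60 q -0.117 (e 0.0025 N 3140) fit q -0.123 v -0.102 s 0.94 b 0.022 rms 0.0015 u 0.107 ueq 0.230 F [ 6.81756296  0.40911537 -0.76013902] w 0.0303
U [0.24 0.33 0.28 0.23] q [-0.157 -0.183 -0.192 -0.191 -0.19 ] v [-0.11 -0.06 -0.01  0.01]
-9.5 0 1.3 0 0 ; -9.4 0 2.0 0 0
```

```bash
python3 -m creep '-10 0 1 0 0; -10 0 2 0 0' | sed -n 1,2p && python3 step.py -0.20 2 0.12
```

```text
time: 15.85
ee_pos: [0.5483, 0.0071, 0.3023]
t 15.90 q -0.151 (e 0.0027 N 2555) fit q -0.156 v -0.106 s 0.95 b 0.022 rms 0.0012 u 0.242 ueq 0.236 F [ 7.79624236  1.37508308 -3.1512824 ] w 0.0300
U [0.27 0.25 0.22 0.21] q [-0.184 -0.204 -0.22  -0.22  -0.22 ] v [-0.08 -0.06  0.    0.  ]
-1.7 0 0.4 0 0 ; -1.7 0 0.5 0 0
```

```bash
python3 -m creep '-1 0 0 0 0; -1 0 0 0 0' | sed -n 1,2p && python3 step.py -0.22 2 0.12
```

```text
time: 16.15
ee_pos: [0.5481, 0.0057, 0.3019]
t 16.20 q -0.181 (e 0.0027 N 2493) fit q -0.186 v -0.087 s 0.95 b 0.022 rms 0.0012 u 0.252 ueq 0.251 F [ 8.14627713  2.31995404 -5.39452446] w 0.0300
U [0.24 0.24 0.23 0.23] q [-0.21 -0.22 -0.22 -0.22 -0.22] v [-0.08  0.    0.    0.  ]
0.9 0 -0.2 0 0 ; 0.9 0 -0.2 0 0
```

Nearly down; keep the lever still while it lands at about 0.08 rad/s.

```bash
python3 -m creep '0 0 0 0 0; 1 0 0 0 0; 1 0 0 0 0; 1 0 0 0 0' | sed -n 1,2p && python3 step.py -0.22 2 0.12
```

```text
time: 16.7
ee_pos: [0.5482, 0.0084, 0.3025]
t 16.75 q -0.218 (e 0.0028 N 2554) fit q -0.220 v 0.000 s 0.95 b 0.022 rms 0.0015 u 0.233 ueq 0.247 F [ 7.18438384  2.42477934 -1.62702967] w 0.0304
U [0.24 0.24 0.24 0.24] q [-0.22 -0.22 -0.22 -0.22 -0.22] v [0. 0. 0. 0.]
-0.2 0 0.0 0 0 ; -0.2 0 0.0 0 0
```

```bash
python3 -m creep '4 0 -1 0 0; 8 0 -2 0 0; 8 0 -1 0 0; 8 0 -1 0 0; 8 0 0 0 0' | sed -n 1,2p; python3 -m creep '8 0 1 0 0; 8 0 1 0 0; 8 0 1 0 0; 5 0 2 0 0; 0 0 0 0 0' | sed -n 1,4p; python3 step.py -0.22 2 0.12
```

```text
time: 17.38
ee_pos: [0.5469, 0.0434, 0.3074]
time: 18.0
ee_pos: [0.546, 0.0736, 0.3038]
tool_rot: [0.001, 0.692, 0.722, 0.002]
contact_force: [5.2, 1.0, 6.7]
t 18.05 q -0.220 (e 0.0026 N 2479) fit q -0.220 v 0.000 s 0.95 b 0.022 rms 0.0008 u -0.221 ueq 0.252 F [3.89594438 1.53615552 6.45850969] w 0.0303
U [-0.12 -0.05  0.01  0.05] q [-0.22 -0.22 -0.22 -0.22 -0.22] v [0. 0. 0. 0.]
-7.0 0 -1.4 0 0 ; -7.1 0 -1.0 0 0
```

```bash
python3 -m creep '0 0 0 0 0.7; 0 0 0 0 0.7; 0 0 0 0 0.7; 0 0 0 0 0.7' | sed -n 1,6p; python3 -m creep '0 0 -10 0 0.7; 0 0 -20 0 0.7; 0 0 -35 0 0.7; 0 0 -40 0 0.7; 0 0 0 0 0.7'
python3 - <<'E'
from m import *
print(tilt()); im,d,K=snap('scene','s2.png'); r=recognise('scene','knob'); print([(x['score'],world(K,x['xyz'])) for x in r],knob(-.22),proj(K,knob(-.22)))
cv2.imwrite('pics/s2c.png',cv2.resize(im[120:340,150:440,::-1],(725,550)))
E
```

```text
time: 18.55
ee_pos: [0.5439, 0.0723, 0.302]
tool_rot: [-0.0, 0.693, 0.721, -0.0]
contact_force: [0.4, 0.4, -0.5]
gripper_width: 0.0598
grip_force: 0.0
time: 19.18
ee_pos: [0.546, 0.0737, 0.4121]
tool_rot: [0.002, 0.692, 0.721, 0.003]
contact_force: [-0.3, 0.0, -0.4]
gripper_width: 0.0597
grip_force: 0.0
(19.175, np.float64(-0.21751405907539012), np.float64(0.002773728992869663), 2002)
[(0.17, array([0.37249721, 0.40305529, 0.04987938]))] [0.54408528 0.07471997 0.31150513] [268.33347612 217.76947228]
```

View pics/s2c.png

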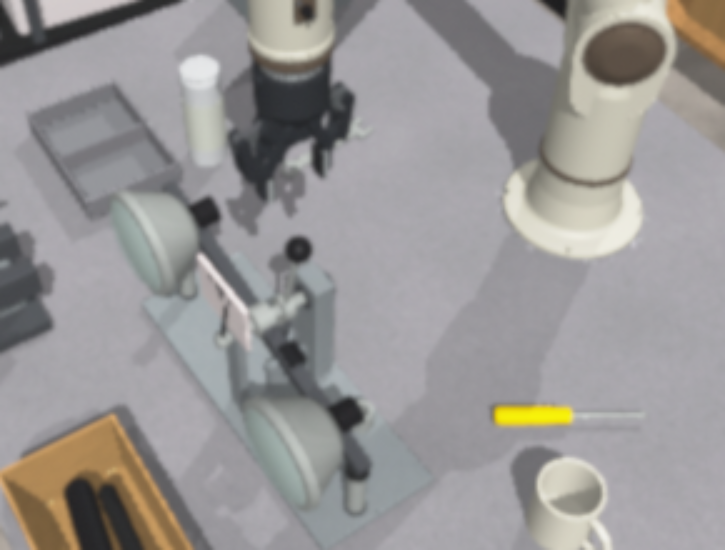

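The knob shows at crop pixel (298,249), which is image (269,220) against a predicted (268,218). The lever is in line, the bar is on the opposite rest, and the gripper is clear.

```bash
python3 -c "
from bench import *
print(job_done())"
```

```text
the job is handed in; nothing more can be done
None
```

The bar was held within 0.07 rad of level from about 7 s to 14 s. I then lowered it onto the opposite rest at an estimated 0.1 rad/s, swung the lever back in line and released it with the gripper clear. The job is handed in, but no verdict came back.

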